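# Bump-test a gas detector by pressing in order

## Task

Bump-test the gas detector lying in its dock: push the round valve cap all the way in, then push the bar-shaped valve cap all the way in, and only then press down the grey test key on the detector and let it spring back. Press each one gently with the fingertips; leave the square valve out, do not grasp, lift or shift the detector, and leave the other things on the bench alone.

Things in the scene. Friction and masses are not known exactly. Their poses are not given: they have to be found in the camera images.
- station: Fixed aluminium plate 100 (x) x 290 (y) x 12 mm carrying three valves in a row along its y, 90 mm apart, in any order. Each valve is a fixed blue block 70 x 70 mm, its top 70 mm above the bench, with one black push cap on top and two hose unions that stick 14 mm out of its -x face. Origin: centre of the plate's underside, on the bench.
- round_valve_top (a point): Centre of the top of the ROUND push cap: a black disc 44 mm across, 10 mm thick, rubber-cushioned, on a 16 mm steel stem. Its top stands 94 mm above the bench when out, 86 mm when fully in. z is up, y runs along the row. The point moves with the cap.
- round_valve (a joint): Travel of the round cap, m: 0 out (start), 0.008 fully in; it moves straight down, resists with about 4 N of friction and stays where it is left. No return spring. The cushion under the cap gives 1 mm per 5 N, up to 4 mm, and springs back.
- square_valve_top (a point): Centre of the top of the SQUARE push cap, black, 36 x 36 mm, otherwise as the round one. This valve is not part of the job.
- square_valve (a joint): Travel of the square cap, m: 0 out (start), 0.008 fully in.
- bar_valve_top (a point): Centre of the top of the BAR-shaped push cap, black, 18 mm (its x) by 60 mm (its y, along the row), otherwise as the round one.
- bar_valve (a joint): Travel of the bar cap, m: 0 out (start), 0.008 fully in; behaves as the round cap.
- test_key_top (a point): Centre of the top of the test key, a grey rounded key 20 mm (x) by 30 mm (y) that stands 8 mm proud of the detector's face, between its small screen (towards the detector's -x) and its four round sensor ports (towards +x). Its top is 47 mm above the bench when out. z is up. The point moves with the key.
- test_key (a joint): Travel of the test key, m: 0 out (start), 0.007 at the bottom (still 1 mm proud of the face); a spring takes about 1 N to start, 5.5 N at half travel and 10 N to bottom, and brings it back up when let go.
- detector: Portable gas detector, black, 112 (x) x 62 (y) x 34 mm (z), about 0.3 kg, loose, lying face up in the dock. Origin: centre of its underside.
- dock: Fixed grey tray, 136 (x) x 84 (y) x 22 mm high, walls and floor 5 mm, that the detector lies in with some 5 mm of play on each side. Origin: centre of its underside, on the bench.
- gas_bottle: Bystander: small loose aluminium gas bottle, 66 mm across, 140 mm tall. Origin: centre of its underside.
- parts_box: Bystander: loose shut grey and white parts box, 79 (x) x 119 (y) x 44 mm. Origin: centre of its underside.
- screwdriver: Bystander: loose screwdriver with a yellow handle, about 0.2 m long, lying along y on the far side of the work, tip to +y. Origin: under its middle.
Mind the look-alikes: they are no part of the job. What is shaped like the dock but green or purple is not meant.

How it is judged (in metres and radians):
On the way, in this order (a step that is already met when the one before it is completed fails the run):
1. the round cap is pushed in (6 mm or more of its 8 mm) (value of joint round_valve above 0.006 m), for 0.1 s.
2. then the bar cap is pushed in (6 mm or more) (value of joint bar_valve above 0.006 m), for 0.1 s.
3. then the test key is pressed down (2.5 mm or more of its 7 mm) (value of joint test_key above 0.0025 m and contact force between the fingers and detector above 0.5 N), for 0.05 s.
At the end, for the whole second after the job is handed in: Round and bar caps at least 6 mm in, square cap no more than 2.5 mm in, test key sprung back (under 1 mm), detector at rest, flat in its dock and within 12 mm of where it was (value of joint each of round_valve, bar_valve above 0.006 m and value of joint square_valve below 0.0025 m and value of joint test_key below 0.001 m and distance of detector from where it was at the start of the episode below 0.012 m and linear speed of detector below 0.02 m/s and angle between detector's own z axis and vertical below 0.1 rad and z of detector in the frame of dock below 0.009 m); the robot touches nothing.
It fails at once if the square valve is pushed in (more than 2.5 mm) (value of joint square_valve above 0.0025 m).
It fails at once if out of order: the bar cap is pushed (more than 3 mm) before the round cap is in, or the test key (more than 2 mm) before both are ((value of joint bar_valve above 0.003 m and value of joint round_valve below 0.006 m) or (value of joint test_key above 0.002 m and value of joint any of bar_valve, round_valve below 0.006 m)).
It fails at once if a valve cap or the detector is pressed with more than 30 N (contact force between any of the fingers, the arm and round_valve above 30 N or contact force between any of the fingers, the arm and square_valve above 30 N or contact force between any of the fingers, the arm and bar_valve above 30 N or contact force between any of the fingers, the arm and detector above 30 N).
It fails at once if the detector is lifted (6 mm), tipped or shifted (12 mm) (z of detector in the frame of dock above 0.011 m or angle between detector's own z axis and vertical above 0.15 rad or distance of detector from where it was at the start of the episode above 0.012 m).
It fails at once if the gas bottle, parts box or screwdriver is moved more than 20 mm (distance of any of gas_bottle, parts_box, screwdriver from where it was at the start of the episode above 0.02 m).
It also fails if it takes over 48 s, if anything falls off the work surface, if the arm or the gripper's body presses on something with over 40 N, if the wrist force passes 120 N, or if a joint passes its speed limit or range.

## Robot

A 6-joint arm with a two-finger parallel gripper is mounted at the origin on the work surface. World frame = base frame: x ahead of the robot, y to its left, z up, the work surface at z = 0. Lengths are in mm, angles in rad, forces in N, time in s.
With the tool pointing down it reaches from about 325 to 1000 mm from the base axis. Payload 5.1 kg.
Tool frame: the origin (TCP) lies midway between the tips of the shut fingers; the grasp point (between the pads) lies 19 mm behind it; z points along the fingers, y is the line along which they close (so a half turn about z gives the same grasp; the last joint's range is limited). The gripper opens to 85 mm and grips with 20 to 120 N. Pads are 22 mm wide; open, the fingers measure 114 mm over their backs; the gripper's body (76 mm by 85 mm) begins 54 mm behind the grasp point. The pads swing forward as they close: fully open they stand 13 mm farther back than shut.
Start: joints at [-1.248, 0.124, 1.65, -0, 1.367, -0.083], TCP at [256.557, -597.213, 231.322] pointing down, gripper open.
Joint ranges: [-2.61, 2.61], [-1.02, 2.33], [0.03, 2.71], [-1.35, 4.49], [0.32, 2.68], [-2.91, 2.91]. Speed limits (rad/s): [2.57, 2.57, 3.14, 3.14, 3.14, 3.14].

## Interface

Orientations are given as a unit quaternion [x, y, z, w].
In Python, from workcell import manip, optics gives the robot as it stands.
- The arm moves only by the tool apply_moves, never from a script. Its argument "moves" is a list of rows, each an object of numbers: "x", "y", "z": the shift along the tool's x, y, z in units of 0.12 m (1.0 is 0.12 m); "turn": the turn about the tool's z in units of 90 degrees (1.0 is 90 degrees). In form: [{"x": .., "y": .., "z": .., "turn": ..}, ...]. A call has 1 to 8 rows; each row is the pose to reach, as a shift and turn from the pose commanded when the call began, along the tool's axes at that moment; what a row does not reach only later rows make up. A row lasts 1/12 s, in which the tool goes at most 41.7 mm and 7.16 degrees, less where a joint would pass 70% of its speed; a pose out of reach is approached as far as the arm can. A call with a number of a shift or a turn outside -1 to 1 is refused whole. A call with a gripper value outside its range is refused whole. "jaw" is the gripper command: -1 is fully open, 1 is shut, values between are in proportion, set as the call begins (left out, the last holds). The fingers move at their own pace and stop on an object; the grip force is fixed at half the most. Time passes only in rows, so rows that repeat a pose let the fingers close. It gives the time, the measured TCP pose, the force, the opening and the grip force at its end, in the units of the state.
- manip.read_state(): the state, without advancing time (a new reading comes with each control period).
- optics.snapshot(name): name is "scene" or "top"; returns a dict with "pixels" (420x560x3 uint8, blue, green, red), "intrinsics" (3x3 intrinsics, pixels), "R" (3x3) and "t" (3): a world point X has camera coordinates R X + t. Camera axes: x right, y down, z forward; pixel columns grow to the right and rows downward; lengths in mm; the calibration is good to about 2 mm. A picture is of the moment at which its call begins. There is no depth.
- manip.sign_off(): hands the job in; it is judged then, once.
The state is a dict: "time_s": time; "joints": joint angles; "qvel": joint speeds; "joint_torque": joint torques, N m; "ee_pos": TCP position; "tool_rot": TCP orientation; "wrist_force": force on the tool from outside, world axes, zero at the start; "ft_torque": the same for the moment, N m; "gripper_width": opening from 0.0 (shut) to 1.0 (fully open); "finger_force": force on a finger pad.
Only numpy, scipy, OpenCV 4.12 (cv2) and the standard library are available. Lean on these libraries where they do the work, as an engineer would, in place of code of your own. Each camera call takes 0.05 s, during which the arm holds its last target. There are 200 camera calls.

## Working session

There is one attempt and no reset: what is moved stays moved. The work goes in short steps, Python scripts to look and compute and a tool call to move; the robot and the scene stay as the last step left them, time stands still between calls to the robot, and variables do not carry over. Pictures are saved under pics/ and viewed, at most 10 in all, crops included, and the job is handed in when it is done.

Besides the shell and the picture viewer there is one more tool, called after ">>>" by a JSON object that holds its "api" and its "payload". apply_moves: Moves the arm, as the interface text tells. Its arguments: {"type":"object","properties":{"moves":{"type":"array"},"jaw":{"type":"number"}},"required":["moves"]}

```bash
mkdir -p pics; cat > h.py <<'E'
import numpy as np,cv2,pickle
from workcell import manip,optics
def snap(n,f):
    s=optics.snapshot(n); cv2.imwrite(f'pics/{f}.png',s['pixels']); pickle.dump(s,open(f'{f}.pkl','wb')); return s
def ray(f,u,v,z):
    s=pickle.load(open(f'{f}.pkl','rb')); R=np.array(s['R']);t=np.array(s['t']);K=np.array(s['intrinsics'])
    c=-R.T@t; d=R.T@np.linalg.solve(K,[u,v,1]); return c+d*(z-c[2])/d[2]
def proj(f,X):
    s=pickle.load(open(f'{f}.pkl','rb')); p=np.array(s['intrinsics'])@(np.array(s['R'])@np.array(X)+np.array(s['t'])); return p[:2]/p[2]
E
python3 - <<'E'
from h import *
snap('scene','s0');snap('top','t0')
print(manip.read_state())
E
```

```text
{'time_s': 0.1, 'joints': array([-1.24762291e+00,  1.24464344e-01,  1.65156504e+00,  2.35946518e-05,
        1.36749250e+00, -8.26393086e-02]), 'qvel': array([-0.00156131, -0.00172782, -0.00280073, -0.00057217, -0.00052714,
       -0.00014687]), 'joint_torque': array([ 5.50838104e-04, -4.24931288e+01, -3.66653252e+01, -5.80698770e-05,
        3.91776091e-03,  4.77801052e-06]), 'ee_pos': array([ 256.37466952, -596.69380463,  230.14379677]), 'tool_rot': array([ 9.79485061e-01,  2.01514476e-01, -1.04262969e-04, -9.59030261e-04]), 'wrist_force': array([ 0.6865983 ,  1.00223888, -0.84887527]), 'ft_torque': array([-0.04860419,  0.00705792,  0.04046625]), 'finger_force': 0.0, 'gripper_width': 1.0017238747317554}
```

View pics/t0.png

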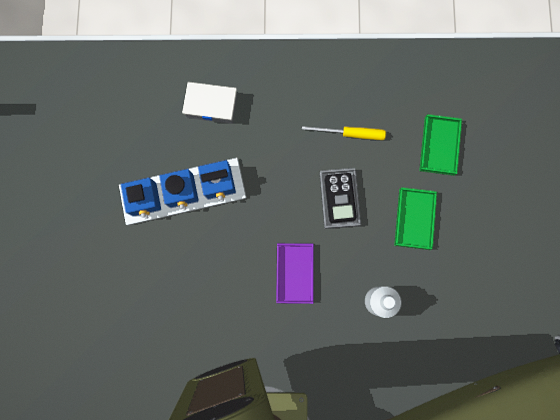

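View pics/s0.png

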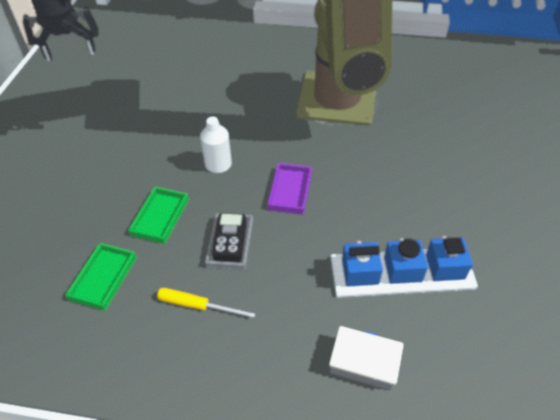

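In the top view the caps are square (136,194), round (175,185) and bar (214,175). The grey dock with the detector is at (340,198), with its key between screen and ports at about (341,199). The trays at (441,145) and (416,218) are green and the one at (295,273) is purple, all empty, so they are look-alikes. I'll confirm in an enlarged crop.

```bash
python3 - <<'E'
from h import *
im=cv2.imread('pics/t0.png')
a=cv2.resize(im[150:230,115:250],None,fx=5.5,fy=5.5,interpolation=cv2.INTER_CUBIC)[:,:760]
b=cv2.resize(im[162:232,310:370],None,fx=5.5,fy=5.5,interpolation=cv2.INTER_CUBIC)
c=np.zeros((440,742+330,3),np.uint8);c[:a.shape[0],:a.shape[1]]=a;c[:b.shape[0],742:742+330]=b
c=cv2.resize(c,(800,328));cv2.imwrite('pics/c0.png',c)
for n,u,v,z in [('sq',136,194,94),('rd',175,185,94),('bar',214,175,94),('key',341,199,47)]: print(n,ray('t0',u,v,z).round(1))
for n,u,v,z in [('sq',455,246,94),('rd',408,249,94),('bar',364,251,94),('key',230,231,47)]: print(n,ray('s0',u,v,z).round(1))
E
```

```text
sq [537.1 278.6  94. ]
rd [557.4 192.4  94. ]
bar [580. 106.  94.]
key [ 533.9 -179.4   47. ]
sq [547.5 281.5  94. ]
rd [569.4 190.3  94. ]
bar [587.8 105.5  94. ]
key [ 546.3 -176.7   47. ]
```

View pics/c0.png

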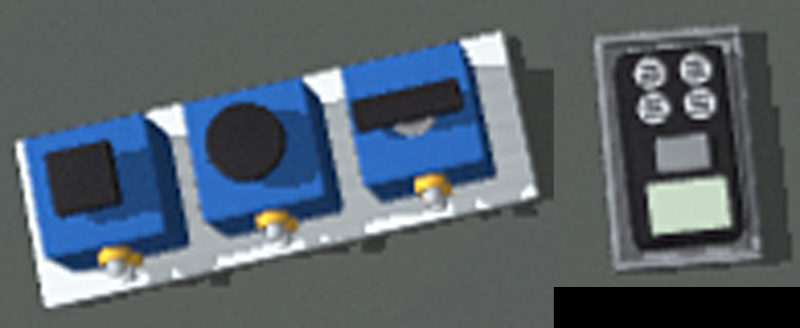

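```bash
cat >> h.py <<'E'
from scipy.spatial.transform import Rotation as Ro
T={'rd':(559,192,94),'bar':(581,105.5,94),'key':(536,-179,47)}
def go(n,dz):
    s=manip.read_state(); p=np.array(T[n],float); p[2]+=dz
    print(n,s['time_s'],s['ee_pos'].round(1),s['gripper_width'],'units',(Ro.from_quat(s['tool_rot']).inv().apply(p-s['ee_pos'])/120).round(3))
E
python3 - <<'E'
from h import *
im=cv2.imread('pics/s0.png'); k=4
c=cv2.resize(im[205:305,200:400],None,fx=k,fy=k,interpolation=cv2.INTER_CUBIC)
c2=cv2.resize(im[205:280,300:500],None,fx=k,fy=k,interpolation=cv2.INTER_CUBIC)
out=np.zeros((600,800,3),np.uint8); out[:300]=c[:300]; out[300:]=c2
for X in [(537.1,278.6,94),(557.4,192.4,94),(580,106,94),(533.9,-179.4,47)]:
    u,v=proj('s0',X); print(u,v)
    for ox,oy in ((200,0),(300,300)):
        x,y=(u-ox+.5)*k,(v-205+.5)*k+oy
        if 0<=x<800 : cv2.circle(out,(int(x),int(y)),4,(0,0,255),-1)
cv2.imwrite('pics/c1.png',out); go('rd',60)
E
```

```text
453.27334833506944 241.60050648673504
409.1561231912 244.24536411188728
364.5289782296028 247.83662002805423
230.10620721212015 226.31691423269888
rd 0.1 [ 256.4 -596.7  230.1] 1.0017238747317554 units [ 4.911 -5.042  0.645]
```

View pics/c1.png

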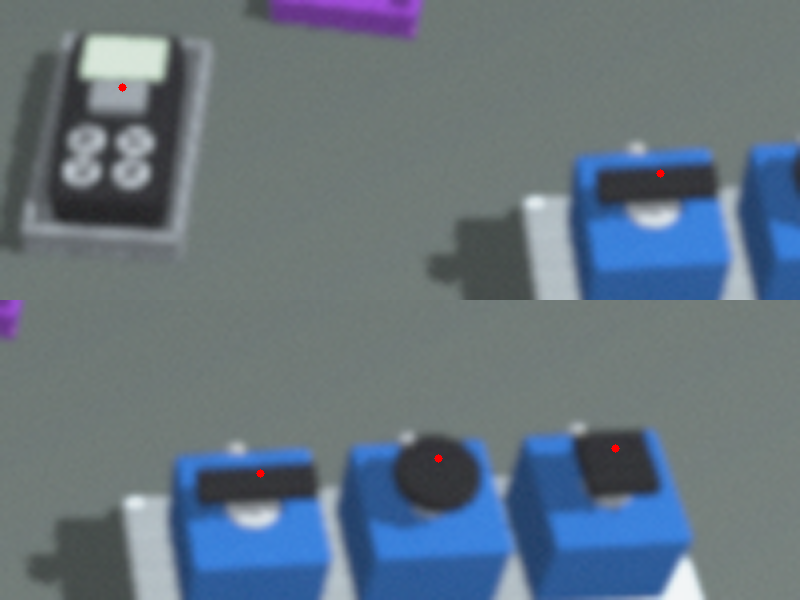

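>>> {"api": "apply_moves", "payload": {"moves": [{"x": -0.25,"y": -0.33},{"x": -0.3,"y": -0.66},{"x": -0.3,"y": -1},{"x": -0.3,"y": -1}], "jaw": 1}}

```text
$.moves[0]: bad value
```

The marks from the top view sit about 2 px above the cap and key centres in the scene view, so the true x is about 4 mm larger. The detector and all three caps are confirmed. The refused call needs every field in each row.

>>> {"api": "apply_moves", "payload": {"moves": [{"x": 0.2,"y": -0.2,"z": 0,"turn": 0},{"x": 0.4,"y": -0.4,"z": 0,"turn": 0},{"x": 0.6,"y": -0.6,"z": 0,"turn": 0},{"x": 0.8,"y": -0.8,"z": 0,"turn": 0},{"x": 1,"y": -1,"z": 0,"turn": 0}], "jaw": 1}}

```text
time_s: 0.52
ee_pos: [319.5, -437.9, 230.6]
tool_rot: [0.98, 0.201, -0.0, -0.001]
wrist_force: [-0.1, -1.1, -0.5]
gripper_width: 0.299
finger_force: 0.0
```

>>> {"api": "apply_moves", "payload": {"moves": [{"x": 0.2,"y": -0.2,"z": 0,"turn": 0},{"x": 0.4,"y": -0.4,"z": 0,"turn": 0},{"x": 0.6,"y": -0.6,"z": 0,"turn": 0},{"x": 0.8,"y": -0.8,"z": 0,"turn": 0},{"x": 1,"y": -1,"z": 0,"turn": 0}]}}

```text
time_s: 0.93
ee_pos: [382.4, -280.2, 230.9]
tool_rot: [0.98, 0.201, -0.0, -0.0]
wrist_force: [-0.0, -0.3, -0.3]
gripper_width: 0.006
finger_force: 0.0
```

>>> {"api": "apply_moves", "payload": {"moves": [{"x": 0.2,"y": -0.2,"z": 0,"turn": 0},{"x": 0.4,"y": -0.4,"z": 0,"turn": 0},{"x": 0.6,"y": -0.6,"z": 0,"turn": 0},{"x": 0.8,"y": -0.8,"z": 0,"turn": 0},{"x": 1,"y": -1,"z": 0,"turn": 0}]}}

```text
time_s: 1.35
ee_pos: [445.2, -122.6, 231.0]
tool_rot: [0.979, 0.201, -0.0, -0.0]
wrist_force: [0.6, -0.9, -0.3]
gripper_width: -0.002
finger_force: 0.0
```

>>> {"api": "apply_moves", "payload": {"moves": [{"x": 0.2,"y": -0.2,"z": 0,"turn": 0},{"x": 0.4,"y": -0.4,"z": 0,"turn": 0},{"x": 0.6,"y": -0.6,"z": 0,"turn": 0},{"x": 0.8,"y": -0.8,"z": 0,"turn": 0},{"x": 1,"y": -1,"z": 0,"turn": 0}]}}

```text
time_s: 1.77
ee_pos: [508.1, 35.1, 230.9]
tool_rot: [0.979, 0.202, -0.0, -0.0]
wrist_force: [0.5, -0.3, -0.0]
gripper_width: -0.0
finger_force: 0.0
```

>>> {"api": "apply_moves", "payload": {"moves": [{"x": 0.2,"y": -0.2,"z": 0,"turn": 0},{"x": 0.4,"y": -0.4,"z": 0,"turn": 0},{"x": 0.6,"y": -0.6,"z": 0,"turn": 0},{"x": 0.8,"y": -0.8,"z": 0,"turn": 0},{"x": 0.9,"y": -1,"z": 0,"turn": 0.1},{"x": 0.9,"y": -1,"z": 0,"turn": 0.1}]}}

```text
time_s: 2.27
ee_pos: [559.8, 190.3, 230.5]
tool_rot: [0.992, 0.124, -0.001, -0.001]
wrist_force: [-0.3, 0.4, 0.4]
gripper_width: -0.004
finger_force: 0.0
```

```bash
sed -i "s/^T=.*/T={'rd':(561,192,94),'bar':(583.5,105.5,94),'key':(538,-178,47)}/" h.py; python3 -c "
from h import *
go('rd',30);print(manip.read_state()['wrist_force'],manip.read_state()['tool_rot'])"
```

```text
rd 2.2667 [559.8 190.3 230.5] -0.00412537509702117 units [ 0.014 -0.01   0.887]
[-0.3267655   0.41749551  0.38295934] [ 9.92298309e-01  1.23867176e-01 -5.85987191e-04 -8.03795536e-04]
```

>>> {"api": "apply_moves", "payload": {"moves": [{"x": 0,"y": 0,"z": 0.25,"turn": 0},{"x": 0.01,"y": -0.01,"z": 0.5,"turn": 0},{"x": 0.01,"y": -0.01,"z": 0.75,"turn": 0},{"x": 0.01,"y": -0.01,"z": 1,"turn": 0},{"x": 0.01,"y": -0.01,"z": 1,"turn": 0},{"x": 0.01,"y": -0.01,"z": 1,"turn": 0}]}}

```text
time_s: 2.77
ee_pos: [559.1, 187.2, 109.1]
tool_rot: [0.992, 0.124, -0.003, 0.0]
wrist_force: [-0.2, 0.3, 0.2]
gripper_width: 0.003
finger_force: 0.0
```

```bash
python3 -c "
from h import *
go('rd',0)
s=snap('scene','s1')['pixels'][170:310,310:490];t=snap('top','t1')['pixels'][130:250,110:290]
o=np.vstack([cv2.resize(i,(500,h),interpolation=2) for i,h in((s,300),(t,300))]);cv2.imwrite('pics/c2.png',o)"
```

```text
rd 2.7667 [559.1 187.2 109.1] 0.0025034798767889395 units [ 0.026 -0.034  0.126]
```

View pics/c2.png

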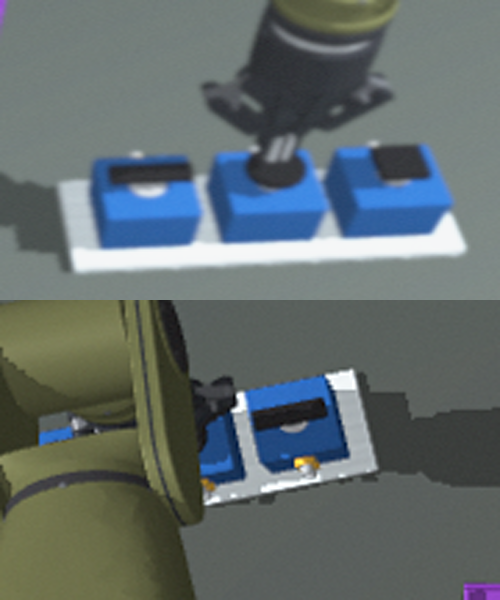

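The shut fingertips are above the round disc at crop (275,165), centred within a few mm. Pressing in stages.

>>> {"api": "apply_moves", "payload": {"moves": [{"x": 0.02,"y": -0.03,"z": 0.03,"turn": 0},{"x": 0.02,"y": -0.03,"z": 0.06,"turn": 0},{"x": 0.02,"y": -0.03,"z": 0.09,"turn": 0},{"x": 0.02,"y": -0.03,"z": 0.11,"turn": 0},{"x": 0.02,"y": -0.03,"z": 0.13,"turn": 0},{"x": 0.02,"y": -0.03,"z": 0.15,"turn": 0},{"x": 0.02,"y": -0.03,"z": 0.16,"turn": 0},{"x": 0.02,"y": -0.03,"z": 0.16,"turn": 0}]}}

```text
time_s: 3.53
ee_pos: [562.3, 191.7, 92.3]
tool_rot: [0.992, 0.124, -0.0, -0.0]
wrist_force: [-0.1, -0.4, 2.9]
gripper_width: 0.004
finger_force: 1.3
```

>>> {"api": "apply_moves", "payload": {"moves": [{"x": 0,"y": 0,"z": 0.01,"turn": 0},{"x": 0,"y": 0,"z": 0.02,"turn": 0},{"x": 0,"y": 0,"z": 0.03,"turn": 0},{"x": 0,"y": 0,"z": 0.04,"turn": 0},{"x": 0,"y": 0,"z": 0.04,"turn": 0}]}}

```text
time_s: 3.95
ee_pos: [562.3, 191.7, 87.2]
tool_rot: [0.992, 0.124, 0.0, -0.0]
wrist_force: [-1.9, 0.0, 2.9]
gripper_width: -0.005
finger_force: 1.6
```

>>> {"api": "apply_moves", "payload": {"moves": [{"x": 0,"y": 0,"z": 0.01,"turn": 0},{"x": 0,"y": 0,"z": 0.02,"turn": 0},{"x": 0,"y": 0,"z": 0.025,"turn": 0},{"x": 0,"y": 0,"z": 0.025,"turn": 0}]}}

```text
time_s: 4.28
ee_pos: [562.4, 191.7, 84.7]
tool_rot: [0.992, 0.124, -0.0, 0.0]
wrist_force: [-3.0, -0.8, 6.2]
gripper_width: -0.001
finger_force: 3.1
```

>>> {"api": "apply_moves", "payload": {"moves": [{"x": 0,"y": 0,"z": 0.01,"turn": 0},{"x": 0,"y": 0,"z": 0.01,"turn": 0},{"x": 0,"y": 0,"z": 0.01,"turn": 0}]}}

```text
time_s: 4.53
ee_pos: [562.4, 191.7, 84.2]
tool_rot: [0.992, 0.124, -0.0, 0.0]
wrist_force: [-3.0, -0.6, 8.5]
gripper_width: -0.002
finger_force: 4.4
```

The force is rising with the cushion stiffness, so the round cap is bottomed. I'll lift and go to the bar.

>>> {"api": "apply_moves", "payload": {"moves": [{"x": 0,"y": 0,"z": -0.1,"turn": 0},{"x": 0,"y": 0,"z": -0.3,"turn": 0},{"x": 0,"y": 0,"z": -0.4,"turn": 0},{"x": 0,"y": 0,"z": -0.4,"turn": 0}]}}

```text
time_s: 4.87
ee_pos: [564.7, 192.3, 135.0]
tool_rot: [0.992, 0.124, 0.004, -0.0]
wrist_force: [-0.2, 0.4, 0.8]
gripper_width: 0.0
finger_force: 0.0
```

```bash
python3 -c "
from h import *
go('bar',20)"
```

```text
bar 4.8667 [564.7 192.3 135. ] 2.756599940235675e-06 units [-0.027  0.74   0.175]
```

>>> {"api": "apply_moves", "payload": {"moves": [{"x": 0,"y": 0.2,"z": 0,"turn": 0},{"x": 0,"y": 0.4,"z": 0,"turn": 0},{"x": 0,"y": 0.6,"z": 0,"turn": 0},{"x": -0.01,"y": 0.73,"z": 0,"turn": 0},{"x": -0.01,"y": 0.73,"z": 0.1,"turn": 0},{"x": -0.01,"y": 0.73,"z": 0.2,"turn": 0},{"x": -0.01,"y": 0.73,"z": 0.2,"turn": 0}]}}

```text
time_s: 5.45
ee_pos: [579.8, 106.7, 102.5]
tool_rot: [0.992, 0.124, -0.003, -0.0]
wrist_force: [-0.4, 0.1, -0.5]
gripper_width: -0.0
finger_force: 0.0
```

```bash
python3 -c "
from h import *
go('bar',0)
s=snap('scene','s2')['pixels'][200:290,320:480];t=snap('top','t2')['pixels'][130:250,110:290]
o=np.vstack([cv2.resize(i,(530,h),interpolation=2) for i,h in((s,300),(t,300))]);cv2.imwrite('pics/c3.png',o)"
```

```text
bar 5.45 [579.8 106.7 102.5] -0.0001365895261114183 units [0.027 0.017 0.071]
```

View pics/c3.png

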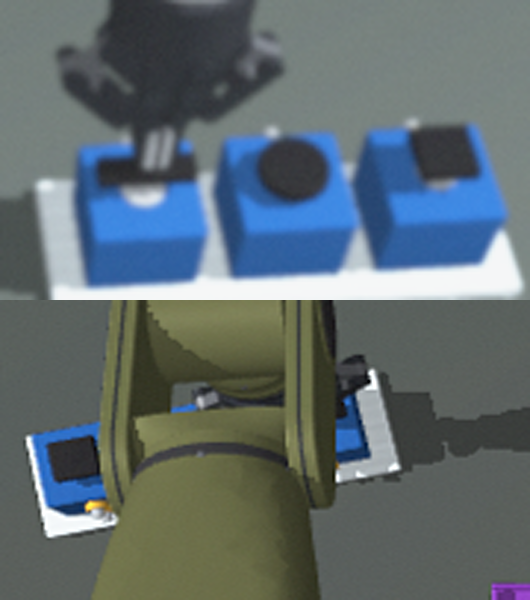

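The round cap is now sunk, with its stem hidden. The fingertips are over the bar at crop (158,165), a few mm toward +y of its centre (148,165). I'll nudge y and press.

>>> {"api": "apply_moves", "payload": {"moves": [{"x": 0,"y": 0.02,"z": 0.02,"turn": 0},{"x": 0,"y": 0.03,"z": 0.04,"turn": 0},{"x": 0,"y": 0.03,"z": 0.06,"turn": 0},{"x": 0,"y": 0.03,"z": 0.08,"turn": 0},{"x": 0,"y": 0.03,"z": 0.1,"turn": 0},{"x": 0,"y": 0.03,"z": 0.12,"turn": 0},{"x": 0,"y": 0.03,"z": 0.13,"turn": 0},{"x": 0,"y": 0.03,"z": 0.13,"turn": 0}]}}

```text
time_s: 6.22
ee_pos: [583.7, 103.1, 91.8]
tool_rot: [0.992, 0.124, 0.0, -0.0]
wrist_force: [-1.7, 0.4, 3.0]
gripper_width: -0.002
finger_force: 1.4
```

>>> {"api": "apply_moves", "payload": {"moves": [{"x": 0,"y": 0,"z": 0.01,"turn": 0},{"x": 0,"y": 0,"z": 0.02,"turn": 0},{"x": 0,"y": 0,"z": 0.03,"turn": 0},{"x": 0,"y": 0,"z": 0.04,"turn": 0},{"x": 0,"y": 0,"z": 0.05,"turn": 0},{"x": 0,"y": 0,"z": 0.05,"turn": 0}]}}

```text
time_s: 6.72
ee_pos: [583.7, 103.1, 85.4]
tool_rot: [0.992, 0.124, 0.0, -0.0]
wrist_force: [-0.9, 0.7, 3.9]
gripper_width: -0.001
finger_force: 1.6
```

>>> {"api": "apply_moves", "payload": {"moves": [{"x": 0,"y": 0,"z": 0.01,"turn": 0},{"x": 0,"y": 0,"z": 0.015,"turn": 0},{"x": 0,"y": 0,"z": 0.015,"turn": 0},{"x": 0,"y": 0,"z": 0.015,"turn": 0}]}}

```text
time_s: 7.05
ee_pos: [583.7, 103.1, 84.5]
tool_rot: [0.992, 0.124, 0.0, -0.0]
wrist_force: [-3.3, 0.9, 7.8]
gripper_width: 0.001
finger_force: 3.6
```

The bar is bottomed. I'll lift away and head for the key.

>>> {"api": "apply_moves", "payload": {"moves": [{"x": 0,"y": 0,"z": -0.1,"turn": 0},{"x": 0,"y": 0,"z": -0.35,"turn": 0},{"x": 0,"y": 0,"z": -0.6,"turn": 0},{"x": 0,"y": 0.25,"z": -0.6,"turn": 0},{"x": 0,"y": 0.5,"z": -0.6,"turn": 0},{"x": 0,"y": 0.75,"z": -0.6,"turn": 0},{"x": 0,"y": 1,"z": -0.6,"turn": 0}]}}

```text
time_s: 7.63
ee_pos: [613.2, -14.6, 156.0]
tool_rot: [0.992, 0.124, 0.0, 0.0]
wrist_force: [-0.5, 0.3, 1.1]
gripper_width: 0.003
finger_force: 0.0
```

>>> {"api": "apply_moves", "payload": {"moves": [{"x": -0.2,"y": 0.25,"z": 0,"turn": 0},{"x": -0.4,"y": 0.5,"z": 0,"turn": 0},{"x": -0.6,"y": 0.75,"z": 0,"turn": 0},{"x": -0.8,"y": 1,"z": 0,"turn": 0.1},{"x": -0.8,"y": 1,"z": 0,"turn": 0.2},{"x": -0.8,"y": 1,"z": 0,"turn": 0.2}]}}

```text
time_s: 8.13
ee_pos: [548.4, -155.6, 155.6]
tool_rot: [0.999, -0.037, -0.0, 0.0]
wrist_force: [0.9, 0.2, 0.2]
gripper_width: -0.0
finger_force: 0.0
```

```bash
python3 -c "
from h import *
go('key',20);print(manip.read_state()['tool_rot'])"
```

```text
key 8.1333 [ 548.4 -155.6  155.6] -0.00020146923975189785 units [-0.072  0.193  0.738]
[ 9.99302283e-01 -3.73481439e-02 -1.62093589e-04  1.94102860e-04]
```

>>> {"api": "apply_moves", "payload": {"moves": [{"x": -0.07,"y": 0.19,"z": 0,"turn": 0},{"x": -0.07,"y": 0.19,"z": 0.25,"turn": 0},{"x": -0.07,"y": 0.19,"z": 0.5,"turn": 0},{"x": -0.07,"y": 0.19,"z": 0.7,"turn": 0},{"x": -0.07,"y": 0.19,"z": 0.75,"turn": 0},{"x": -0.07,"y": 0.19,"z": 0.75,"turn": 0},{"x": -0.07,"y": 0.19,"z": 0.75,"turn": 0}]}}

```text
time_s: 8.72
ee_pos: [540.1, -175.6, 66.4]
tool_rot: [0.999, -0.033, 0.0, 0.0]
wrist_force: [-0.0, -0.7, 0.4]
gripper_width: 0.002
finger_force: 0.0
```

```bash
python3 -c "
from h import *
go('key',0)
s=snap('scene','s3')['pixels'][185:285,180:290];s2=snap('top','t3')['pixels'][150:240,290:390]
o=np.hstack([cv2.resize(s,(440,400),interpolation=2),cv2.resize(s2,(360,400),interpolation=2)]);cv2.imwrite('pics/c4.png',o)"
```

```text
key 8.7167 [ 540.1 -175.6   66.4] 0.002292251197259265 units [-0.016  0.021  0.162]
```

View pics/c4.png

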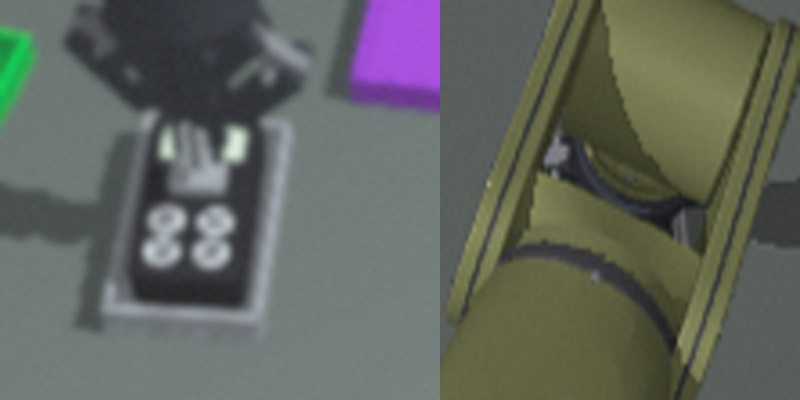

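The fingertips at crop (200,170) are lined up with the grey key at (198,180). Pressing slowly.

>>> {"api": "apply_moves", "payload": {"moves": [{"x": -0.01,"y": 0.01,"z": 0.03,"turn": 0},{"x": -0.01,"y": 0.01,"z": 0.06,"turn": 0},{"x": -0.01,"y": 0.01,"z": 0.09,"turn": 0},{"x": -0.01,"y": 0.01,"z": 0.12,"turn": 0},{"x": -0.01,"y": 0.01,"z": 0.14,"turn": 0},{"x": -0.01,"y": 0.01,"z": 0.15,"turn": 0},{"x": -0.01,"y": 0.01,"z": 0.15,"turn": 0}]}}

```text
time_s: 9.4
ee_pos: [538.1, -176.4, 47.2]
tool_rot: [0.999, -0.033, -0.0, -0.0]
wrist_force: [0.2, -0.5, 0.8]
gripper_width: 0.002
finger_force: 0.0
```

>>> {"api": "apply_moves", "payload": {"moves": [{"x": 0,"y": 0,"z": 0.01,"turn": 0},{"x": 0,"y": 0,"z": 0.02,"turn": 0},{"x": 0,"y": 0,"z": 0.03,"turn": 0},{"x": 0,"y": 0,"z": 0.03,"turn": 0},{"x": 0,"y": 0,"z": 0.03,"turn": 0}]}}

```text
time_s: 9.82
ee_pos: [538.6, -176.6, 44.6]
tool_rot: [0.999, -0.033, 0.0, 0.0]
wrist_force: [-0.8, 1.1, 4.3]
gripper_width: -0.0
finger_force: 2.1
```

>>> {"api": "apply_moves", "payload": {"moves": [{"x": 0,"y": 0,"z": 0.01,"turn": 0},{"x": 0,"y": 0,"z": 0.02,"turn": 0},{"x": 0,"y": 0,"z": 0.02,"turn": 0},{"x": 0,"y": 0,"z": 0.02,"turn": 0}]}}

```text
time_s: 10.15
ee_pos: [538.6, -176.6, 42.4]
tool_rot: [0.999, -0.033, 0.0, 0.0]
wrist_force: [-2.4, 0.8, 6.7]
gripper_width: 0.004
finger_force: 3.5
```

The key is 4.5 mm down at 6.7 N. I'll release it.

>>> {"api": "apply_moves", "payload": {"moves": [{"x": 0,"y": 0,"z": -0.05,"turn": 0},{"x": 0,"y": 0,"z": -0.2,"turn": 0},{"x": 0,"y": 0,"z": -0.5,"turn": 0},{"x": 0,"y": 0,"z": -0.8,"turn": 0},{"x": 0,"y": 0,"z": -1,"turn": 0},{"x": 0,"y": 0,"z": -1,"turn": 0}]}}

```text
time_s: 10.65
ee_pos: [542.1, -178.1, 168.8]
tool_rot: [0.999, -0.033, 0.006, 0.002]
wrist_force: [1.4, -0.3, 0.7]
gripper_width: 0.002
finger_force: 0.0
```

```bash
python3 -c "
from h import *
s=snap('scene','s4')['pixels'][190:310,180:490];cv2.imwrite('pics/c5.png',cv2.resize(s,(790,306),interpolation=2))"
```

```text
(no output)
```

View pics/c5.png

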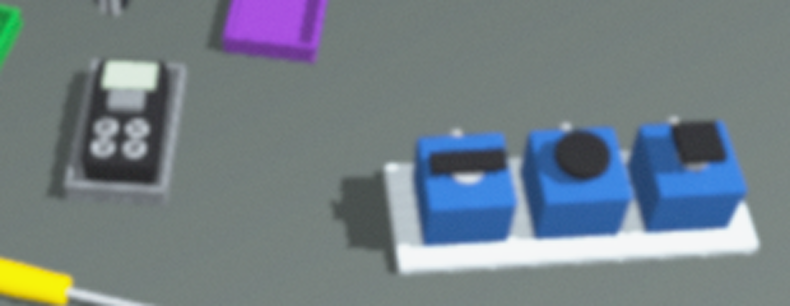

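The round cap sits low at (582,155), the bar is at (468,160) and the detector is in place. I'll check the cap displacements numerically against the first picture.

```bash
python3 - <<'E'
from h import *
for f in('s0','s4'):
    im=cv2.imread(f'pics/{f}.png').max(2)
    for n,u,v in(('sq',455,246),('rd',408,249),('bar',364,251)):
        w=im[v-14:v+14,u-20:u+20]; m=(w<60).astype(np.uint8)
        k,l,st,c=cv2.connectedComponentsWithStats(m); i=1+st[1:,4].argmax(); print(f,n,(c[i]+[u-20,v-14]).round(2),st[i,4])
p=lambda z:proj('s0',(583,105,z));print(p(94)-p(86))
E
```

```text
s0 sq [452.97 245.84] 188
s0 rd [408.33 248.39] 218
s0 bar [363.1  251.02] 129
s4 sq [452.51 246.4 ] 132
s4 rd [406.64 251.43] 140
s4 bar [361.58 253.77] 78
[ 0.45067149 -2.36327981]
```

Relative to the square cap, both the round and bar caps dropped about 2.2–2.5 px. A full 8 mm press is about 2.4 px, so both are fully in.

```bash
python3 -c "
from h import *
print(manip.sign_off())"
```

```text
the job is handed in; nothing more can be done
None
```

I pushed the round cap fully in, then the bar cap, then pressed the test key about 4.5 mm and released it, and handed the job in at about 11 s; the verdict was not shown. Camera checks fit both caps being fully in and the square cap out; I did not measure the key's spring-back.

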